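# Throw the cooling module's gate lever into the marked notch

## Task

Put the cooling module back into service with its gate lever. Bring the lever out of its guarded parking slot to the neutral corner and let go of it there for about a second; then take it again (walls leave room for fingers on different sides in the parking slot and in the notches), move it along the cross slot and throw it fully home into the notch next to the pointed plate. Let go and leave it there, without shifting the bottle, tray, screwdriver or wrench.

Things in the scene. Friction and masses are not known exactly. Their poses are not given: they have to be found in the camera images.
- gate (a point): Centre of the gate plate's top face, 122 mm above the bench, on the white blue-footed cooling module (170 x 170 mm, fixed). Its axes are used below: x towards the module's low dark radiator, y to the left of that, z up. A 10 mm steel lever rod comes up through a zigzag slot. Knob centre runs as (x, y) mm, some 4 mm play: parking slot (-36,-42) to (-36,6), cross slot on to (36,6).
- pivot (a point): The lever's pivot inside the module, 102 mm straight below gate. The knob rides on a sphere of radius 165 mm about it. No springs: the lever stays where it is left; moving it takes 1.5 to 3 N at the knob.
- notch_line (a point): Middle between the two notches, at knob-home depth (x = 18, y = 30 mm from gate), on the plate's top face. The notches leave the cross slot towards +y at x = 0 and x = 36 mm. The knob is fully home at y = 30 to 34 mm, where the rod meets the notch's end.
- corner (a point): The neutral corner, where parking slot and cross slot meet: the plate-height point under the knob when it stands there (x = -36, y = 6 mm from gate).
- guards (a point): Middle between two aluminium guard walls beside the parking slot, on the plate's top face. Inner faces 23 mm either side in x; walls run 25 mm either way in y and stand 70 mm above the plate. The parked knob lies between them: there, fingers fit only on its -y and +y sides.
- block (a point): Middle of the top of the white block beyond the notches: 77 mm in x, 30 mm in y, 71 mm above the plate. Its face towards the notches is 23 mm from the centre of a knob that is home, so no finger fits between them: near home, fingers fit only on the knob's -x and +x sides. The rest of the space over the plate is free.
- knob (a point): Centre of the lever's black ball knob, 32 mm in diameter, about 60 mm above the gate plate (185 mm above the bench with the lever upright, up to 9 mm lower when leaning). It can be gripped from above by any two opposite sides and turns freely in the fingers. In the parking slot it starts 30 to 42 mm towards -y from gate.
- pointed_plate (a point): Centre of the top of the triangular dark steel plate (4 mm thick, about 26 mm a side, its point towards the notches) on top of the white block. It marks the wanted notch: knob home lies 39 mm from this point towards -y, same x (axes as gate). It may be beside either of the two notches.
- round_plate (a point): Centre of the top of the plain round dark steel plate (20 mm diameter, 4 mm thick) on the same block, beside the notch that is not wanted.
- throw (a joint): Lean of the lever along the cross slot, rad: about -0.22 at the neutral corner and in the parking slot, 0 at the first notch, +0.22 at the second. Knob x = 165 mm * sin(throw).
- sway (a joint): Lean of the lever across the cross slot, rad: about -0.25 at the closed end of the parking slot (it starts between there and -0.19), 0.01 to 0.06 in the cross slot, 0.18 to 0.21 home in a notch. Knob y = 165 mm * cos(throw) * sin(sway).
- bottle_mid (a point): Bystander: white bottle, 64 mm diameter, 170 mm tall; this point is half-way up. About 0.24 m from the module's centre, on its +y side.
- tray_mid (a point): Bystander: open steel tray, 100 x 140 x 30 mm; this point is its centre.
- screwdriver_grip (a point): Bystander: screwdriver lying on the bench on the module's -y side; this point is on its handle.
- wrench_grip (a point): Bystander: wrench lying on the bench beyond the screwdriver; this point is on its handle.

How it is judged:
By the outcome, as a careful person would: the job done as asked, in the order asked, and still so for the second after the job is handed in, with the robot touching nothing.
It also fails if it takes over 45 s, if anything falls off the work surface, if the arm or the gripper's body presses on something with over 40 N, if the wrist force passes 120 N, or if a joint passes its speed limit or range.

## Robot

A 6-joint arm with a two-finger parallel gripper is mounted at the origin on the work surface. World frame = base frame: x ahead of the robot, y to its left, z up, the work surface at z = 0. Lengths are in m, angles in rad, forces in N, time in s.
With the tool pointing down it reaches from about 0.35 to 0.775 m from the base axis. Payload 7.3 kg.
Tool frame: the origin (TCP) lies at the very end of the fingers, on their centre line; the grasp point (between the pads) lies behind it (ctrl.tcp_to_grasp is the x of the grasp point in the tool frame, in m); x points along the fingers, z is the direction in which the jaws open and shut, and the axes are right-handed (so a half turn about x gives the same grasp; the last joint's range is limited). The gripper opens to 92 mm and grips with 3 to 60 N. Pads are 19 mm wide; open, the fingers measure 130 mm over their backs; the gripper's body (75 mm by 190 mm) begins 47 mm behind the grasp point.
Start: joints at [1.054, 0.342, 1.524, -0, 1.275, -0.146], TCP at [0.19, 0.489, 0.227] pointing down, gripper open.
Joint ranges: [-2.53, 2.53], [-0.77, 2.02], [0.04, 2.7], [-1, 4.14], [0.28, 2.66], [-3.11, 3.11]. Speed limits (rad/s): [2.57, 2.57, 3.14, 3.14, 3.14, 3.14].

## Interface

Orientations are given as a rotation vector (axis times angle).
In Python, from station import ctrl, jaws, inverse_kinematics, monitor, vision, ticket gives the robot as it stands. Calls block until the motion is done:
- ctrl.goto(position, orientation): joint-space move of the TCP to a pose.
- ctrl.move_linear(position, rotation=None, velocity=0.15): straight line of the TCP; rotation=None keeps the orientation; velocity is the mean speed in m/s.
- ctrl.movej(angles): joint-space move.
- jaws.move_gripper(opening, newtons=None): finger opening in m; newtons is the grip in N (None keeps the last); returns when the fingers have stopped.
- ctrl.dwell(seconds).
- inverse_kinematics(position, orientation): joint angles nearest the present ones, or None.
- monitor.state(): the state.
- vision.grab_frame(name): name is "scene" or "top" or "wrist"; returns a dict with "pixels" (400x640x3 uint8, red, green, blue), "mtx" (3x3 intrinsics, pixels), "k1" (the pictures are not rectified: a ray, as slopes to the right and down, at radius r is drawn at 1 + k1 r^2 times it, then the intrinsics apply), "world_from_camera" (4x4, takes a point from camera to world coordinates); the wrist camera has in their place "tool_from_camera" (4x4, takes a point from camera to tool coordinates, whose origin is the TCP and whose axes are the tool frame's). Camera axes: x right, y up, looking along -z (the intrinsics and any distortion apply to the point x, -y, -z); pixel columns grow to the right and rows downward; lengths in m; the calibration is good to about 2 mm. A picture is of the moment at which its call begins: read the wrist's pose just before it. There is no depth.
A pose or a line that the arm cannot do raises ctrl.PlanningError and nothing moves.
- ticket.job_done(): hands the job in, once; it reports no verdict.
Trained networks look in the newest picture that a camera, given by its name, has taken for a name from the list of things; names that differ only in an ending like _2 or _b are one class to them, and where a whole thing is asked for, a point or a joint stands for the part that bears it (a point fixed in the world has none). Each returns a list of dicts, best first, with "score" (0 to 1); they miss things now and then, are a little off and sometimes report something else, mostly with a low value. They report only what shows in the picture. A call takes as long as a camera call.
- vision.search_frame(target, camera): "extent" ([centre column, centre row, width, height] as shares, 0 to 1, of the picture: columns of its width, rows of its height, round what is visible of it).
The state is a dict: "time": time; "joints": joint angles; "qd": joint speeds; "joint_efforts": joint torques, N m; "tcp_pos": TCP position; "orientation": TCP orientation; "force": force on the tool from outside, world axes, zero at the start; "wrist_torque": the same for the moment, N m; "grip_width": finger opening in m.
Only numpy, scipy, OpenCV 4.12 (cv2) and the standard library are available. Lean on these libraries where they do the work, as an engineer would, in place of code of your own. Each camera call takes 0.05 s, during which the arm holds its last target. There are 200 camera calls.

## Working session

There is one attempt and no reset: what is moved stays moved. The work goes in short steps, each a Python script; the robot and the scene stay as the last script left them, time stands still between calls to the robot, and variables do not carry over. Pictures are saved under pics/ and viewed, about 8 in all and at most 12, crops included, and the job is handed in when it is done.

```bash
ls; mkdir -p pics; cat > h.py <<'E'
import numpy as np, cv2
from station import ctrl, jaws, inverse_kinematics, monitor, vision, ticket
def grab(cam, save=None):
    s=monitor.state(); f=vision.grab_frame(cam)
    if 'world_from_camera' in f: T=np.array(f['world_from_camera'])
    else:
        W=np.eye(4); W[:3,:3]=cv2.Rodrigues(np.array(s['orientation'],float))[0]; W[:3,3]=s['tcp_pos']
        T=W@np.array(f['tool_from_camera'])
    f['T']=T
    if save: cv2.imwrite('pics/'+save, f['pixels'][:,:,::-1])
    return f
def ray(f,u,v):
    K=np.array(f['mtx']); d=np.array([(u-K[0,2])/K[0,0],(v-K[1,2])/K[1,1]]); p=d.copy()
    for _ in range(20): p=d/(1+f['k1']*(p@p))
    r=f['T'][:3,:3]@np.array([p[0],-p[1],-1.0]); return f['T'][:3,3],r/np.linalg.norm(r)
def atz(f,u,v,z):
    o,r=ray(f,u,v); return o+r*(z-o[2])/r[2]
def proj(f,P):
    c=np.linalg.inv(f['T'])@np.append(P,1); p=np.array([c[0],-c[1]])/-c[2]; p=p*(1+f['k1']*(p@p))
    K=np.array(f['mtx']); return K[0,0]*p[0]+K[0,2],K[1,1]*p[1]+K[1,2]
def tri(*prs):
    A=np.zeros((3,3));b=np.zeros(3)
    for o,r in prs:
        M=np.eye(3)-np.outer(r,r);A+=M;b+=M@o
    return np.linalg.solve(A,b)
def find(t,cam,n=2):
    return [(round(d['score'],2),round(d['extent'][0]*640,1),round(d['extent'][1]*400,1),round(d['extent'][2]*640,1),round(d['extent'][3]*400,1)) for d in vision.search_frame(t,cam)[:n]]
E
python3 - <<'E'
from h import *
for c in ['top','scene']:
    f=grab(c,c+'0.png'); print(c,f['T'][:3,3].round(3),'k1',f['k1'])
    for t in ['knob','gate','pointed_plate','round_plate','block','guards','bottle_mid']:
        print(t,find(t,c))
s=monitor.state();print(s['time'],ctrl.tcp_to_grasp)
E
```

```text
pics
top [0.317 0.048 1.259] k1 0.00906271478440731
knob [(0.48, 353.3, 183.4, 21.8, 18.7), (0.35, 331.0, 178.8, 98.0, 114.9)]
gate [(0.6, 333.0, 180.2, 97.8, 110.7), (0.29, 436.9, 157.7, 42.7, 61.8)]
pointed_plate [(0.52, 308.0, 189.8, 9.1, 6.2), (0.48, 335.0, 179.3, 102.3, 112.2)]
round_plate [(0.49, 298.1, 172.2, 11.4, 8.5)]
block [(0.75, 331.7, 176.6, 99.6, 117.1)]
guards [(0.62, 350.7, 182.9, 16.8, 16.2), (0.58, 333.3, 179.6, 98.4, 112.3)]
bottle_mid [(0.6, 246.6, 218.8, 33.8, 34.2)]
scene [1.237 0.353 0.766] k1 0.041876669825271336
knob [(0.41, 274.4, 197.4, 11.7, 9.1)]
gate [(0.83, 281.0, 248.9, 95.2, 123.4)]
pointed_plate [(0.42, 317.9, 204.5, 9.4, 3.2)]
round_plate []
block [(0.79, 281.3, 249.0, 92.9, 124.5)]
guards [(0.86, 280.3, 247.8, 92.3, 129.5)]
bottle_mid [(0.59, 382.7, 243.6, 33.9, 67.1)]
0.8 -0.0188
```

```bash
python3 -c "
import cv2,numpy as np
a=cv2.imread('pics/top0.png');b=cv2.imread('pics/scene0.png');
cv2.imwrite('pics/both0.png',cv2.resize(np.vstack([a,b]),None,fx=.75,fy=.75))"
```

```text
(no output)
```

View pics/top0.png

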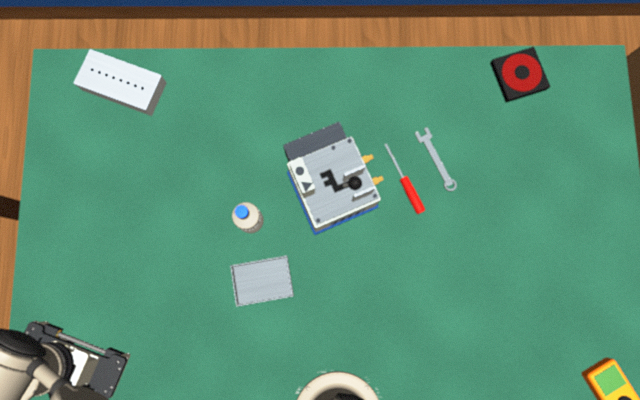

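View pics/scene0.png

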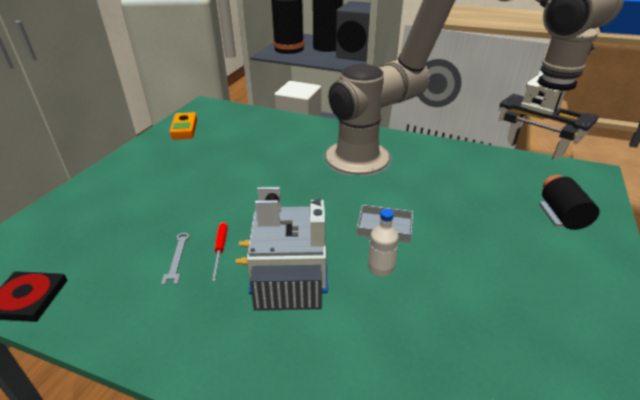

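The top view shows the module at about (335,180) with its radiator towards +x world. The knob is at (354,183) between the guards. On the white block, the triangle is at about (307,187), nearer the robot, and the round plate is at (299,171). Next I'll get approximate positions and take a closer look with the wrist camera.

```bash
python3 - <<'E'
from h import *
f=grab('top')
P=atz(f,307.5,188,.197);R=atz(f,299,171.5,.197);k=atz(f,354,183.3,.18);g=atz(f,334,181,.122)
print(P,R,np.linalg.norm(P-R),k,g)
d=(R-P)[:2];print('yaw',np.degrees(np.arctan2(d[1],d[0])))
w=grab('wrist'); print(np.array(w['tool_from_camera']).round(3), np.array(w['mtx']).round(0), monitor.state()['orientation'])
# image from above the gate, tool down
yaw=np.arctan2(d[1],d[0])
for jz in [yaw, yaw+np.pi/2, yaw-np.pi/2,yaw+np.pi]:
    z=np.array([np.cos(jz),np.sin(jz),0]); x=np.array([0,0,-1.]); Rm=np.c_[x,np.cross(z,x),z]
    rv=cv2.Rodrigues(Rm)[0].ravel()
    print(np.degrees(jz),[ (None if q is None else np.round(q,2)) for q in [inverse_kinematics([g[0],g[1],h],rv) for h in (.18,.33,.42)]])
E
```

```text
[0.5209755  0.06434551 0.197     ] [0.5578858 0.0826151 0.197    ] 0.04118431709874176 [ 0.53372201 -0.03844492  0.18      ] [0.55133658 0.0035232  0.122     ]
yaw 26.334144788478277
[[-0.     0.271 -0.963 -0.158]
 [-0.001  0.963  0.271  0.073]
 [ 1.     0.001 -0.    -0.001]
 [ 0.     0.     0.     1.   ]] [[348.   0. 321.]
 [  0. 348. 197.]
 [  0.   0.   1.]] [-0.93177533  1.36194643  0.93190354]
26.334144788478277 [array([-0.13,  0.43,  1.52, -0.  ,  1.19, -0.59]), array([-0.13,  0.34,  1.25, -0.  ,  1.55, -0.59]), array([-0.13,  0.33,  1.02, -0.  ,  1.79, -0.59])]
116.33414478847827 [array([-0.13,  0.43,  1.52,  0.  ,  1.19, -2.16]), array([-0.13,  0.34,  1.25,  0.  ,  1.55, -2.16]), array([-0.13,  0.33,  1.02,  0.  ,  1.79, -2.16])]
-63.66585521152172 [array([-0.13,  0.43,  1.52, -0.  ,  1.19,  0.98]), array([-0.13,  0.34,  1.25, -0.  ,  1.55,  0.98]), array([-0.13,  0.33,  1.02, -0.  ,  1.79,  0.98])]
206.33414478847828 [array([-0.13,  0.43,  1.52,  0.  ,  1.19,  2.55]), array([-0.13,  0.34,  1.25,  0.  ,  1.55,  2.55]), array([-0.13,  0.33,  1.02,  0.  ,  1.79,  2.55])]
```

```bash
cat >> h.py <<'E'
def rotv(jz):
    z=np.array([np.cos(jz),np.sin(jz),0]); x=np.array([0,0,-1.])
    return cv2.Rodrigues(np.c_[x,np.cross(z,x),z])[0].ravel()
E
python3 - <<'E'
from h import *
yaw=np.radians(26.3)
ctrl.goto([.545,.003,.33],rotv(yaw-np.pi/2)); ctrl.move_linear([.545,.003,.28])
f=grab('wrist','w1.png')
for t in ['knob','pointed_plate','round_plate','block','guards','gate']: print(t,find(t,'wrist'))
cv2.imwrite('pics/w1b.png',cv2.resize(f['pixels'][:,:,::-1],(800,500),interpolation=cv2.INTER_CUBIC))
s=monitor.state();print(s['time'],s['tcp_pos'],s['force'])
np.save('w1T.npy',f['T'])
E
```

```text
knob [(0.98, 362.8, 220.6, 51.8, 66.3)]
pointed_plate [(0.33, 326.6, 144.1, 226.0, 261.2)]
round_plate [(0.74, 231.6, 134.7, 29.0, 28.8)]
block [(0.92, 324.4, 143.9, 225.3, 256.8), (0.34, 543.0, 181.6, 50.3, 119.1)]
guards [(0.95, 326.7, 144.8, 223.4, 262.1)]
gate [(0.76, 326.4, 144.0, 223.4, 260.6), (0.65, 234.2, 185.0, 24.3, 34.4)]
3.9167 [0.54522087 0.00297527 0.28062494] [-0.53210685  0.23665371  0.74959436]
```

View pics/w1b.png

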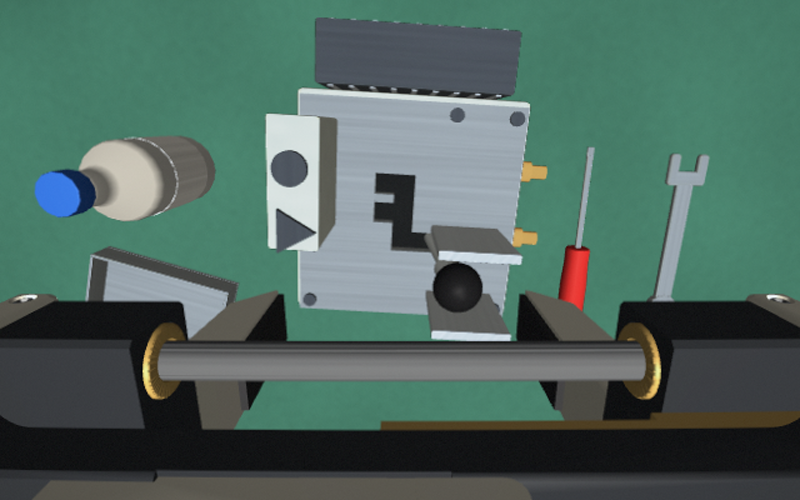

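The close view shows the triangle at about (232,184) and the round plate at (232,135) in 640-pixel coordinates. The triangle is therefore on the robot side, beside the first notch (x=0). The knob is at (365,229) between the guards.

```bash
python3 - <<'E'
from h import *
f=grab('wrist')
s=.8
P=atz(f,289.3*s,230*s,.197);R=atz(f,289.5*s,168.5*s,.197)
print('P',P,'R',R,np.linalg.norm(P-R))
tl,tr,bl=[atz(f,u*s,v*s,.122) for u,v in [(300,89),(530,103),(299,306)]]
print(tl,tr,bl,np.linalg.norm(tl-tr),np.linalg.norm(tl-bl)); g2=(tr+bl)/2
a=np.arctan2(*(tl-bl)[1::-1]);b=np.arctan2(*(tl-tr)[1::-1])-np.pi/2; c=np.arctan2(*(R-P)[1::-1]); print('yaws',np.degrees([a,b,c]))
for yaw in (a,b,c,(a+b+c)/3):
    ex=np.array([np.cos(yaw),np.sin(yaw)]);ey=np.array([-ex[1],ex[0]])
    print('gate from P/R',P[:2]-69*ey/1e3, R[:2]-69e-3*ey-36e-3*ex,'plate centre',g2[:2])
yaw=(a+b+c)/3; ex=np.array([np.cos(yaw),np.sin(yaw)]);ey=np.array([-ex[1],ex[0]]); M=np.array([ex,ey])
g=g2[:2]
k=atz(f,458*s,287*s,.176);print('knob local vs plate centre',M@(k[:2]-g)*1e3, 'P',M@(P[:2]-g)*1e3,'R',M@(R[:2]-g)*1e3)
for u,v in [(376,174),(374,221),(415,176),(390,249)]: print('slot',M@(atz(f,u*s,v*s,.122)[:2]-g)*1e3)
for u,v in [(431,226),(427,292),(437,256),(521,258),(433,333),(510,335)]: print('guard',M@(atz(f,u*s,v*s,.192)[:2]-g)*1e3)
E
```

```text
P [0.5307951 0.0662459 0.197    ] R [0.5630424  0.07939146 0.197     ] 0.03482376301282931
[0.6015409  0.10753276 0.122     ] [ 0.66372867 -0.03906035  0.122     ] [0.45230745 0.04586252 0.122     ] 0.15923836527029456 0.16147396688431614
yaws [22.45270202 22.98763986 22.17819486]
gate from P/R [0.55714762 0.00247643] [0.5561239  0.00187286] plate centre [0.55801806 0.00340108]
gate from P/R [0.55774184 0.00272525] [0.55684794 0.00181164] plate centre [0.55801806 0.00340108]
gate from P/R [0.5568418  0.00235091] [0.55575259 0.00190689] plate centre [0.55801806 0.00340108]
gate from P/R [0.55724421 0.00251643] [0.55624136 0.00186246] plate centre [0.55801806 0.00340108]
knob local vs plate centre [-37.1615064  -34.52630451] P [-1.05384239 68.4795565 ] R [33.76922819 68.25995311]
slot [25.42400898 24.39206995]
slot [-9.30992596 24.14756826]
slot [25.82242033 -3.80849923]
slot [-30.14378677  11.0212237 ]
guard [  5.4001943 -12.4470551]
guard [-35.61837563 -13.46052691]
guard [-12.50619221 -17.51312483]
guard [-10.50577723 -67.39713851]
guard [-62.65531479 -19.42497445]
guard [-60.96633993 -67.60484809]
```

```bash
cat >> h.py <<'E'
YAW=np.radians(22.5); G=np.array([.5572,.0025]); EX=np.array([np.cos(YAW),np.sin(YAW)]); EY=np.array([-EX[1],EX[0]])
RY=rotv(YAW-np.pi/2); RX=rotv(YAW)
def kz(x,y): return .02+np.sqrt(.165**2-x*x-y*y)
def pose(x,y,dz=0): # mm local knob -> TCP
    x,y=x/1e3,y/1e3; p=G+x*EX+y*EY; return [p[0],p[1],kz(x,y)-.0188+dz]
def st(msg):
    s=monitor.state(); d=np.array(s['tcp_pos'][:2])-G
    print(msg,'t',round(s['time'],2),'loc',(np.array([d@EX,d@EY])*1e3).round(1),'z',round(s['tcp_pos'][2],4),'F',np.round(s['force'],1),'w',round(s['grip_width'],4))
E
python3 - <<'E'
from h import *
jaws.move_gripper(.066)
ctrl.move_linear(pose(-36,-34.5,.07),RY,.15); st('above')
ctrl.move_linear(pose(-36,-34.5),velocity=.1); st('down')
jaws.move_gripper(.0,8); st('grip')
ctrl.move_linear(pose(-36,-12),velocity=.05); st('mid')
ctrl.move_linear(pose(-36,6),velocity=.05); st('corner')
f=grab('wrist','w2.png'); print(find('knob','wrist'))
E
```

```text
above t 5.22 loc [-35.6 -34.5] z 0.229 F [0.  0.9 0.5] w 0.0658
down t 6.08 loc [-35.5 -34.7] z 0.1592 F [0.4 0.3 0. ] w 0.0658
grip t 6.72 loc [-36.  -34.3] z 0.1584 F [0.9 1.5 0.1] w 0.0314
mid t 7.33 loc [-35.9 -11.3] z 0.1622 F [-0.1  0.9  7.1] w 0.0307
corner t 7.84 loc [-36.1   6.9] z 0.1619 F [-0.8  0.7  2.9] w 0.0314
[(0.87, 319.2, 251.4, 77.7, 120.4), (0.52, 319.3, 249.2, 70.0, 124.7)]
```

View pics/w2.png

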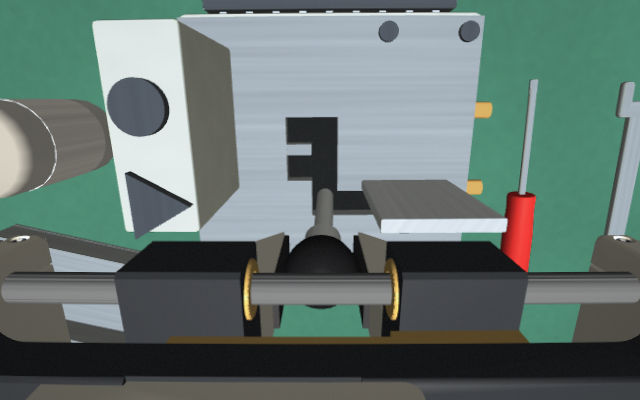

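The rod stands at the neutral corner, where the slots meet at about (325,200). I'll let go, wait, turn the gripper, take the knob from its x sides and move it along the cross slot.

```bash
python3 - <<'E'
from h import *
jaws.move_gripper(.066); st('open'); ctrl.dwell(1.3)
ctrl.move_linear(pose(-36,6,.07),velocity=.15)
ctrl.move_linear(pose(-36,6,.0701),RX,.002) if False else ctrl.goto(pose(-36,6,.07),RX); st('turned')
f=grab('wrist'); print(find('knob','wrist'))
d=find('knob','wrist',1)[0]; k=atz(f,d[1],d[2],kz(.036,.006))[:2]-G; print('knob local',k@EX*1e3,k@EY*1e3)
ctrl.move_linear(pose(-36,6),velocity=.1); st('down')
jaws.move_gripper(.0,20); st('grip')
ctrl.move_linear(pose(-18,6),velocity=.05); st('x-18')
ctrl.move_linear(pose(0,6),velocity=.05); st('x0')
f=grab('wrist','w3.png')
E
```

```text
open t 8.69 loc [-36.   6.] z 0.1621 F [ 0.2 -0.5 -0.3] w 0.066
turned t 12.01 loc [-36.1   6.1] z 0.2317 F [-0.2 -0.2 -0.1] w 0.0659
[(0.72, 320.4, 218.2, 52.2, 58.3)]
knob local -36.41273592517696 6.023999588937779
down t 13.01 loc [-35.6   5.8] z 0.1627 F [-0.4 -0.2 -0.6] w 0.0662
grip t 13.67 loc [-36.   6.] z 0.1622 F [0.  0.2 0.1] w 0.0305
x-18 t 14.18 loc [-18.2   6.1] z 0.1651 F [-3.2 -1.9  3.5] w 0.0309
x0 t 14.69 loc [0.1 6. ] z 0.166 F [-2.5 -1.1  2.1] w 0.0311
```

View pics/w3.png

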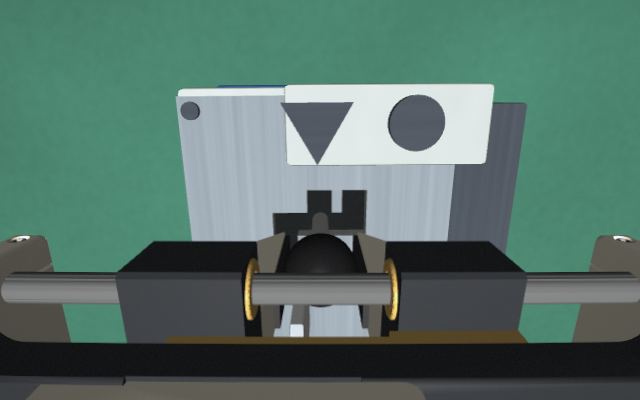

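The knob and rod (column 320) line up with the first notch (column 319) and the triangle's point (column 318). Now I'll throw it home.

```bash
python3 - <<'E'
from h import *
ctrl.move_linear(pose(0,18),velocity=.05); st('y18')
ctrl.move_linear(pose(0,30),velocity=.05); st('y30')
ctrl.move_linear(pose(0,34.5),velocity=.03); st('y34.5')
ctrl.dwell(.2); st('settle')
jaws.move_gripper(.066); st('open')
ctrl.move_linear(pose(0,32,.07),velocity=.12)
p=pose(0,0,.1); ctrl.move_linear(p,velocity=.15); st('up')
f=grab('wrist','w4.png'); d=find('knob','wrist',1)[0]; k=atz(f,d[1],d[2],kz(0,.032))[:2]-G; print(d,'knob local',k@EX*1e3,k@EY*1e3)
E
```

```text
y18 t 15.13 loc [ 0.1 18.9] z 0.1651 F [-1.1  0.3  0.4] w 0.0306
y30 t 15.53 loc [ 0.1 30.8] z 0.1633 F [-0.9  1.8 -0.6] w 0.0311
y34.5 t 15.82 loc [ 0.2 34.1] z 0.1627 F [ 0.8 -3.2 -0.8] w 0.0306
settle t 16.02 loc [ 0.2 34.1] z 0.1627 F [ 0.6 -2.8 -0.1] w 0.0307
open t 16.78 loc [-0.  34.5] z 0.1625 F [-0.  -0.2 -0.2] w 0.0661
up t 17.98 loc [-0.3  0.2] z 0.2653 F [0.2 0.4 0.1] w 0.066
(0.58, 319.2, 160.6, 47.3, 49.9) knob local -1.4771830552690097 31.390748349265323
```

View pics/w4.png

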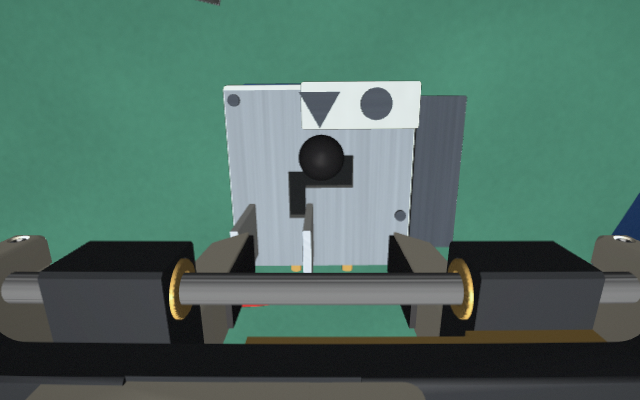

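The wrist view shows the knob at (321,158), seated in the notch directly under the triangle's point. Before handing in I'll back off, fit the knob more exactly and check the bystanders.

```bash
python3 - <<'E'
from h import *
def fit(f,u,v,z):
    m=(f['pixels'].max(2)<42).astype(np.uint8); m[:int(v-28)]=0;m[int(v+28):]=0;m[:,:int(u-28)]=0;m[:,int(u+28):]=0
    m=cv2.morphologyEx(m,cv2.MORPH_OPEN,np.ones((9,9),np.uint8)); c=max(cv2.findContours(m,0,1)[0],key=cv2.contourArea)
    (a,b),r=cv2.minEnclosingCircle(c); k=atz(f,a,b,z)[:2]-G; print('circle',a,b,r,'area ratio',cv2.contourArea(c)/(np.pi*r*r),'local',(k@EX*1e3).round(1),(k@EY*1e3).round(1))
f=grab('wrist'); fit(f,321,158,kz(0,.032))
print([np.round(proj(f,np.append(G+y*EY,kz(0,y))),1) for y in (.026,.030,.034)])
ctrl.goto([.35,.0,.35],RX); st('away')
f=grab('top','t5.png'); print('knob',find('knob','top'),[np.round(proj(f,np.append(G+y*EY,kz(0,y))),1) for y in (.006,.030,.034)])
a=cv2.imread('pics/top0.png'); b=cv2.imread('pics/t5.png')
d=cv2.absdiff(a,b).max(2)>40; n,_,S,_=cv2.connectedComponentsWithStats(d.astype(np.uint8)); print([list(map(int,x)) for x in S[1:] if x[4]>8])
cv2.imwrite('pics/t5z.png',cv2.resize(b[120:310,220:470],None,fx=3,fy=3,interpolation=cv2.INTER_CUBIC))
E
```

```text
circle 320.20135498046875 168.0738983154297 32.03767013549805 area ratio 0.6331077947549196 local -1.0 26.8
[array([321.7, 169.5]), array([321.7, 163.7]), array([321.7, 157.8])]
away t 19.02 loc [-191.7   76.7] z 0.3498 F [-0.4 -0.   0.2] w 0.0656
knob [(0.73, 333.1, 169.6, 96.6, 94.7), (0.42, 321.0, 182.4, 15.6, 15.1)] [array([332.9, 173.7]), array([322.9, 178.1]), array([321.3, 178.9])]
[[314, 173, 15, 15, 141], [348, 176, 14, 15, 160], [343, 183, 5, 4, 14], [223, 201, 195, 199, 14409], [344, 314, 13, 12, 65], [361, 314, 5, 4, 9], [356, 317, 6, 6, 23], [0, 321, 130, 79, 6603], [62, 357, 3, 5, 9], [312, 384, 52, 16, 564]]
```

View pics/t5z.png

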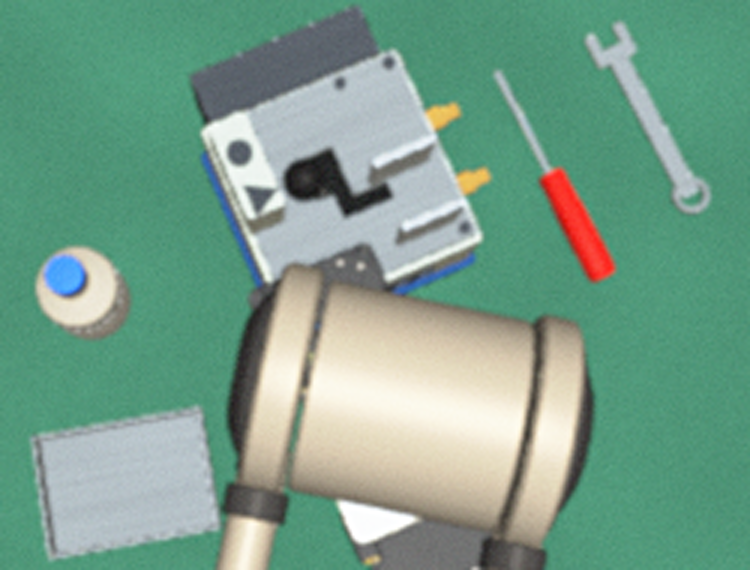

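The top view shows the knob at about (321.5,180) in the full frame; projecting y = 30 to 34 mm gives (323,178) to (321,179). In the wrist picture the knob's outline (columns 299–344, rows 135–181) puts its centre at y ≈ 34 mm, so it is home. The bystanders show no change.

```bash
python3 - <<'E'
from h import *
ticket.job_done(); st('done')
E
```

```text
the job is handed in; nothing more can be done
the job is handed in; nothing more can be done
```

The lever is home in the first notch (x = 0), the one beside the pointed plate, and the job is handed in with the gripper backed well away. It took about 19 s of the 45 s.

**What I did:** I gripped the knob on its -y and +y sides in the parking slot and drew it to the neutral corner. I let go there, waited 1.3 s with the fingers open, and took it again on its -x and +x sides. I then moved it along the cross slot and pushed it home to the stop, then opened the fingers and backed off.

**Last checks:**
- **Knob position:** at the end of the push the gripper felt a steady resistance of about 3 N at y ≈ 34 mm. Reading the last wrist and top pictures by eye also gives y ≈ 33–34 mm, x ≈ 0. The detection network's box in the wrist picture gave 31.4 mm, also inside the home range.
- **Failed check:** an automatic circle fit gave y = 26.8 mm. I discarded it because the fit had merged the knob with the dark slot beside it.
- **Bystanders:** the before and after top views show no change at the screwdriver or wrench, and the bottle is where it was. The tray I judged only by eye, and it looks unmoved.
- **Forces:** wrist force readings at the checkpoints stayed under about 8 N.

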